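# Centre the wobbly cup and spinning top on its little stand

## Task

On the desk a small ceramic cup, with a wooden spinning top sitting in its mouth, stands well off-centre on a little round wooden stand and looks ready to fall. Nudge the cup with light fingertip taps low on its foot until it stands upright in the middle of the stand, the edge even all round; do not grip or lift it, do not touch the spinning top, which must stay sitting in the cup, and leave the other things on the desk where they are.

Things in the scene. Friction and masses are not known exactly. Their poses are not given: they have to be found in the camera images.
- stand_top (a point): Centre of the flat top of the little round dark-wood stand, which is fixed to the desk: 64 mm diameter at the top (72 mm at its foot), its top 30 mm above the desk. z is up.
- cup: Small white ceramic cup, about 140 g, loose and fragile, 44 mm tall; origin at the centre of its underside, on the stand's top, z up its axis. It rests on a narrow foot ring (30 mm diameter, 3 mm high). Above the foot flange the wall widens from 38 mm to 44 mm at the rim (7 mm thick). Pushed near the rim it rocks and tips. The fingers may load it with 10 N at most.
- cup_flange (a point): Centre of the cup's round foot flange, on the cup's axis, 6.5 mm above its underside. The flange is the cup's widest part: 50 mm diameter, from 3 to 10 mm above the underside; it may overhang the stand's edge. Push here: the cup then slides, and stays where it is left.
- top: Wooden spinning top, about 35 g, loose, sitting point down in the mouth of the cup with its cone on the rim, not fastened. Origin at its point, inside the cup about 25 mm above the cup's underside; z is up its axis. 40 mm at its widest, 41 mm tall over its stub; its highest point is about 66 mm above the cup's underside. Not to be touched.
- bottle: Steel bottle with twist cap, standing, 66 mm diameter, 176 mm tall; origin at the centre of its underside. Leave alone.
- organiser: White plastic turntable organiser with three pots and three pencils, 136 mm diameter, about 145 mm tall; origin at the centre of its underside. Leave alone.
- pencil_box: Aluminium pencil box with shut hinged lid, 67 x 192 mm, 26 mm tall, long side along its own y; origin at the centre of its underside. Leave alone.
Not all that is in view belongs to the job. Leave any red or yellow look-alike of the part that bears stand_top alone.

How it is judged:
By the outcome, as a careful person would: the job done as asked, in the order asked, and still so for the second after the job is handed in, with the robot touching nothing.
It also fails if it takes over 48 s, if anything falls off the work surface, if the arm or the gripper's body presses on something with over 40 N, if the wrist force passes 120 N, or if a joint passes its speed limit or range.

## Robot

A 6-joint arm with a two-finger parallel gripper is mounted at the origin on the work surface. World frame = base frame: x ahead of the robot, y to its left, z up, the work surface at z = 0. Lengths are in mm, angles in degrees, forces in N, time in s.
With the tool pointing down it reaches from about 350 to 850 mm from the base axis. Payload 8.1 kg.
Tool frame: the origin (TCP) lies midway between the tips of the shut fingers; the grasp point (between the pads) lies hold_point_z behind it (hold_point_z is the distance from the TCP to the grasp point, in mm); z points along the fingers, x is the direction in which the jaws open and shut, and the axes are right-handed (so a half turn about z gives the same grasp; the last joint's range is limited). The gripper opens to 85 mm and grips with 20 to 120 N. Pads are 22 mm wide; open, the fingers measure 114 mm over their backs; the gripper's body (76 mm by 85 mm) begins 54 mm behind the grasp point. The pads swing forward as they close: fully open they stand 13 mm farther back than shut.
Start: joints at [-72.559, 7.471, 85.268, -0, 87.261, -4.893], TCP at [228.022, -554.988, 231.292] pointing down, gripper open.
Joint ranges: [-169.43, 169.43], [-51.17, 129.36], [1.28, 143.12], [-76.62, 256.62], [0, 156.53], [-152.29, 152.29]. Speed limits (degrees/s): [136.94, 136.94, 159.86, 180, 180, 180].

## Interface

Orientations are given as [roll, pitch, yaw] about the fixed x, y, z axes, in that order (R = Rz(yaw) Ry(pitch) Rx(roll)).
In Python, from bench import * gives the robot as it stands.
- The arm moves only by the shell command python3 -m pendant 'ROWS' [OPENING] [FORCE]. ROWS is JSON, a list that holds one entry, the list of rows, each a list of 4 numbers: the shift along the tool's x, y, z normalised to -1 to 1, where 1 is 0.02 m, then the turn about the tool's z normalised to -1 to 1, where 1 is 0.08 rad. A call has exactly 10 rows; each row shifts and turns the pose as measured when the row begins, along the tool's axes as they then stand; what a row does not reach is not made up. A row lasts 1/12 s, in which the tool goes at most 41.7 mm and 7.16 degrees, less where a joint would pass 70% of its speed; a pose out of reach is approached as far as the arm can. A call with a number of a shift or a turn outside -1 to 1 is refused whole. A call with a gripper value outside its range is refused whole. OPENING is the gripper's target within -1 to 1 (fully open at 1, half-way at 0, shut at -1), set as the call begins (- or left out, the last holds). The fingers move at their own pace and stop on an object; FORCE is the grip in N (left out, the last holds). Time passes only in rows, so rows that do not move let the fingers close, or fill a call up. It gives the time, the measured TCP pose, the force and the opening at its end, in the units of the state.
- sense(): the state, without advancing time (a new reading comes with each control period).
- snapshot(name): name is "side" or "top" or "wrist"; returns the picture (384x512x3 uint8, red, green, blue); there is no depth.
- calibration(name): a dict with "mtx" (3x3 intrinsics, pixels), "D" ([k1, k2, p1, p2, k3] as OpenCV has them; the pictures are not rectified), "world_to_cam" (4x4, takes a point from world to camera coordinates); the wrist camera has in their place "hand_eye" (4x4, takes a point from camera to tool coordinates, whose origin is the TCP and whose axes are the tool frame's). Camera axes: x right, y down, z forward; pixel columns grow to the right and rows downward; lengths in mm; the calibration is good to about 2 mm. A picture is of the moment at which its call begins: read the wrist's pose just before it. calibration takes no time and is no camera call.
- hand_in(): hands the job in, once; it reports no verdict.
The state is a dict: "time": time; "joint_pos": joint angles; "qd": joint speeds; "joint_efforts": joint torques, N m; "tool_pos": TCP position; "tcp_rot": TCP orientation; "ft_force": force on the tool from outside, world axes, zero at the start; "wrist_torque": the same for the moment, N m; "finger_gap": finger opening in mm.
Only numpy, scipy, OpenCV 4.12 (cv2) and the standard library are available. Lean on these libraries where they do the work, as an engineer would, in place of code of your own. Each camera call takes 0.05 s, during which the arm holds its last target.

## Working session

There is one attempt and no reset: what is moved stays moved. The work goes in short steps, Python scripts to look and compute and a shell command to move; the robot and the scene stay as the last step left them, time stands still between calls to the robot, and variables do not carry over. Pictures are saved under pics/ and viewed, and the job is handed in when it is done.

```bash
mkdir -p pics; ls
python3 - <<'E'
from bench import *
import cv2
s=sense();print(s)
for n in ["side","top","wrist"]:
    im=snapshot(n);cv2.imwrite(f"pics/{n}0.png",cv2.cvtColor(im,cv2.COLOR_RGB2BGR));c=calibration(n);print(n,{k:v for k,v in c.items()})
E
```

```text
pics
{'time': 0.0, 'joint_pos': array([-7.25592138e+01,  7.51742416e+00,  8.53287502e+01,  1.61340718e-03,
        8.72601500e+01, -4.89259241e+00]), 'qd': array([ 0.00488299, -0.05600544,  0.09109584, -0.03502074,  0.02894789,
       -0.01589266]), 'joint_efforts': array([ 4.87098041e-04, -5.69393063e+01, -5.00557065e+01, -2.46501622e-04,
        1.46213325e-02,  1.95247543e-05]), 'tool_pos': array([ 227.86979276, -554.46324871,  230.22534254]), 'tcp_rot': array([-1.79989326e+02,  1.05799462e-01, -6.76666901e+01]), 'ft_force': array([ 0.31496757, -0.33663197, -0.50329225]), 'wrist_torque': array([ 0.02138361, -0.00336087, -0.00809655]), 'finger_gap': 85.44658896406682}
side {'mtx': array([[463.14557354,   0.        , 253.32822688],
       [  0.        , 463.14557354, 183.20496804],
       [  0.        ,   0.        ,   1.        ]]), 'D': array([0.03014742, 0.        , 0.        , 0.        , 0.        ]), 'world_to_cam': array([[ 9.61166854e-01, -2.75965430e-01, -1.16589077e-03,
        -5.75278050e+02],
       [-2.11578462e-01, -7.34186314e-01, -6.45139528e-01,
         1.54168882
[... 679 characters left out ...]
1.15437221e+03],
       [ 0.00000000e+00,  0.00000000e+00,  0.00000000e+00,
         1.00000000e+00]])}
wrist {'mtx': array([[296.3043043 ,   0.        , 258.24663799],
       [  0.        , 296.3043043 , 191.90394242],
       [  0.        ,   0.        ,   1.        ]]), 'D': array([0.00179873, 0.        , 0.        , 0.        , 0.        ]), 'hand_eye': array([[ 9.99999774e-01, -5.15858659e-04, -4.30069929e-04,
         2.23823674e-01],
       [ 6.15405405e-04,  9.60247981e-01,  2.79147698e-01,
        -7.23245346e+01],
       [ 2.68973024e-04, -2.79147899e-01,  9.60248081e-01,
        -1.42447089e+02],
       [ 0.00000000e+00,  0.00000000e+00,  0.00000000e+00,
         1.00000000e+00]])}
```

View pics/side0.png

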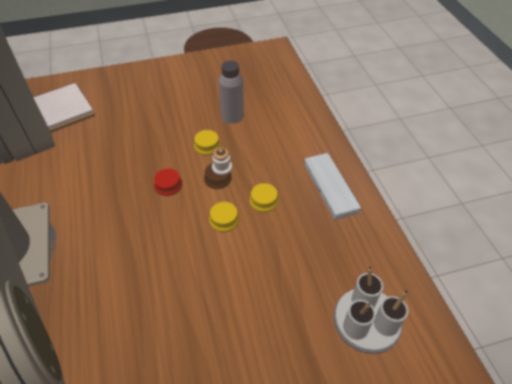

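View pics/top0.png

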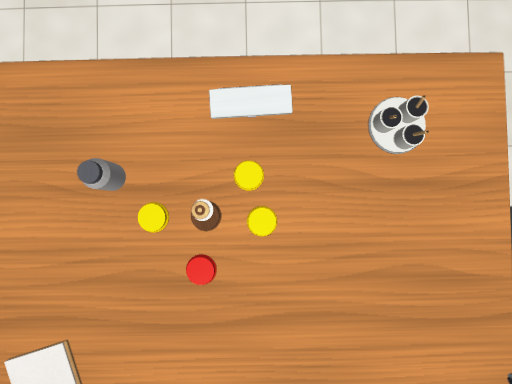

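View pics/wrist0.png

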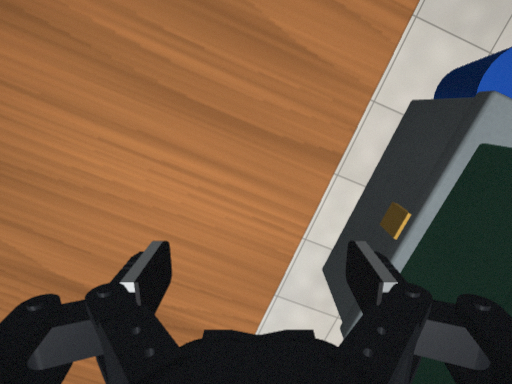

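The dark-wood stand with the cup is at top (206,215) and side (218,176). The look-alikes are yellow at top (152,218), (249,176) and (262,222), and red at (201,270). Only the dark one carries the cup, so I'll enlarge it.

```bash
cat > h.py <<'E'
import numpy as np,cv2
from bench import *
def proj(n,P,pose=None):
    c=calibration(n);P=np.atleast_2d(np.asarray(P,float))
    T=c["world_to_cam"] if pose is None else np.linalg.inv(pose@c["hand_eye"])
    q=P@T[:3,:3].T+T[:3,3]
    return cv2.projectPoints(q,np.zeros(3),np.zeros(3),c["mtx"],c["D"])[0].reshape(-1,2)
def ray(n,px,z,pose=None):
    c=calibration(n);u=cv2.undistortPoints(np.array([[px]],float),c["mtx"],c["D"])[0,0]
    T=np.linalg.inv(c["world_to_cam"]) if pose is None else pose@c["hand_eye"]
    d=T[:3,:3]@[u[0],u[1],1];o=T[:3,3];return o+d*(z-o[2])/d[2]
def tcp(s):
    from scipy.spatial.transform import Rotation as R
    M=np.eye(4);M[:3,:3]=R.from_euler('xyz',s["tcp_rot"],degrees=True).as_matrix();M[:3,3]=s["tool_pos"];return M
E
python3 - <<'E'
from h import *
a=cv2.imread("pics/top0.png")[185:245,165:245];b=cv2.imread("pics/side0.png")[135:195,180:260]
cv2.imwrite("pics/crop0.png",np.vstack([cv2.resize(x,None,fx=5,fy=5,interpolation=cv2.INTER_CUBIC) for x in (a,b)])if 0 else np.hstack([cv2.resize(x,None,fx=5,fy=5,interpolation=cv2.INTER_CUBIC) for x in (a,b)]))
for n,p,z in [("top",(206,216),30),("side",(218,174),30),("top",(203,208),74),("side",(222,163),74),("top",(152,218),20),("top",(249,176),20),("top",(262,222),20),("top",(201,270),20),("top",(115,176),0),("top",(250,101),26)]: print(n,p,ray(n,p,z).round(1))
E
```

```text
top (206, 216) [521.1  70.9  30. ]
side (218, 174) [524.6  63.9  30. ]
top (203, 208) [539.7  73.2  74. ]
side (222, 163) [535.8  57.5  74. ]
top (152, 218) [518.6 197.8  20. ]
top (249, 176) [612.1 -29.9  20. ]
top (262, 222) [504.5 -58.1  20. ]
top (201, 270) [396.   85.5  20. ]
top (115, 176) [619.6 288.9   0. ]
top (250, 101) [787.1 -35.6  26. ]
```

View pics/crop0.png

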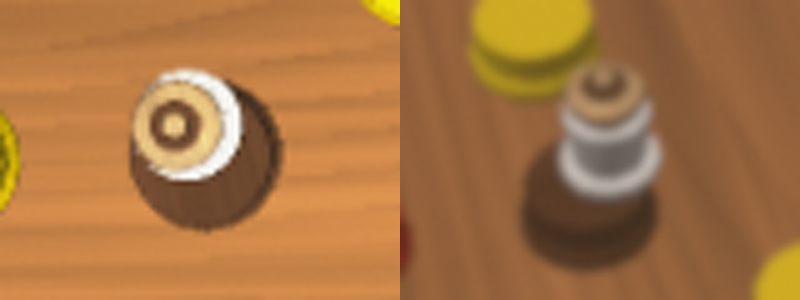

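Run:
```python
import bench
print([n for n in dir(bench) if not n.startswith('__')], getattr(bench,'hold_point_z',None))
from h import *
p=np.array([228,-555.]);psi=-67.7;T=np.array([530,70.])
for i in range(10):
    d=(T-p);d=d/np.linalg.norm(d)*18
    c,s=np.cos(np.radians(psi)),np.sin(np.radians(psi))
    print(np.round([(d@[c,s])/20,(d@[s,-c])/20],2));p=p+d;psi+=4.58
```

```text
['PlanningError', 'calibration', 'hand_in', 'hold_point_z', 'sense', 'snapshot'] 18.700000000000003
[-0.6  -0.67]
[-0.55 -0.72]
[-0.49 -0.76]
[-0.42 -0.79]
[-0.36 -0.82]
[-0.29 -0.85]
[-0.22 -0.87]
[-0.15 -0.89]
[-0.08 -0.9 ]
[-0.01 -0.9 ]
```

```bash
python3 -m pendant '[[[-0.6,-0.67,0,-1],[-0.55,-0.72,0,-1],[-0.49,-0.76,0,-1],[-0.42,-0.79,0,-1],[-0.36,-0.82,0,-1],[-0.29,-0.85,0,-1],[-0.22,-0.87,0,-1],[-0.15,-0.89,0,-1],[-0.08,-0.9,0,-1],[0,-0.9,0,-1]]]' -1 20
cat > plan.py <<'E'
from h import *
import sys
T=np.array([float(sys.argv[1]),float(sys.argv[2])]);yt=float(sys.argv[3])
s=sense();p=s["tool_pos"][:2];psi=s["tcp_rot"][2];print(s["time"],s["tool_pos"].round(1),s["tcp_rot"].round(1),s["ft_force"].round(1),s["finger_gap"])
k=float(sys.argv[4]) if len(sys.argv)>4 else 18
tk=float(sys.argv[5]) if len(sys.argv)>5 else 4.58
for i in range(10):
    d=(T-p);n=np.linalg.norm(d);d=d/max(n,1e-6)*min(n,k)
    dy=np.clip((yt-psi+180)%360-180,-tk,tk)
    c,q=np.cos(np.radians(psi)),np.sin(np.radians(psi))
    print(np.round([(d@[c,q])/20,(d@[q,-c])/20,0,-dy/4.58],2).tolist(),end=",");p=p+d;psi+=dy
E
python3 plan.py 530 70 114
```

```text
time: 0.98
tool_pos: [304.2, -385.3, 226.0]
tcp_rot: [-179.7, 0.4, -20.1]
ft_force: [1.4, 0.7, 0.8]
finger_gap: 0.2
0.9833 [ 304.2 -385.3  226. ] [-179.7    0.4  -20.1] [1.4 0.7 0.8] 0.15857890661990526
[0.1, -0.89, 0.0, -1.0],[0.17, -0.88, 0.0, -1.0],[0.24, -0.87, 0.0, -1.0],[0.31, -0.85, 0.0, -1.0],[0.37, -0.82, 0.0, -1.0],[0.44, -0.79, 0.0, -1.0],[0.5, -0.75, 0.0, -1.0],[0.56, -0.71, 0.0, -1.0],[0.61, -0.66, 0.0, -1.0],[0.66, -0.61, 0.0, -1.0],
```

Nearly all of the motion was realised, so I'll continue.

```bash
python3 -m pendant '[[[0.1,-0.9,0,-1],[0.2,-0.9,0,-1],[0.25,-0.9,0,-1],[0.3,-0.85,0,-1],[0.4,-0.8,0,-1],[0.45,-0.8,0,-1],[0.5,-0.75,0,-1],[0.55,-0.7,0,-1],[0.6,-0.65,0,-1],[0.65,-0.6,0,-1]]]'
python3 plan.py 530 70 114
```

```text
time: 1.82
tool_pos: [383.8, -212.3, 224.3]
tcp_rot: [-179.3, 0.1, 28.0]
ft_force: [-0.1, 0.5, 0.4]
finger_gap: -0.2
1.8167 [ 383.8 -212.3  224.3] [-1.793e+02  1.000e-01  2.800e+01] [-0.1  0.5  0.4] -0.21611859520071944
[0.74, -0.51, 0.0, -1.0],[0.78, -0.45, 0.0, -1.0],[0.81, -0.39, 0.0, -1.0],[0.84, -0.32, 0.0, -1.0],[0.86, -0.25, 0.0, -1.0],[0.88, -0.18, 0.0, -1.0],[0.89, -0.11, 0.0, -1.0],[0.9, -0.04, 0.0, -1.0],[0.9, 0.03, 0.0, -1.0],[0.89, 0.1, 0.0, -1.0],
```

```bash
python3 -m pendant '[[[0.75,-0.5,0,-1],[0.8,-0.45,0,-1],[0.8,-0.4,0,-1],[0.85,-0.3,0,-1],[0.85,-0.25,0,-1],[0.9,-0.2,0,-1],[0.9,-0.1,0,-1],[0.9,0,0,-1],[0.9,0,0,-1],[0.9,0.1,0,-1]]]'
python3 plan.py 530 70 114
```

```text
time: 2.65
tool_pos: [465.5, -40.9, 223.2]
tcp_rot: [-179.3, -0.5, 76.3]
ft_force: [0.2, 0.0, -0.3]
finger_gap: -0.0
2.65 [465.5 -40.9 223.2] [-179.3   -0.5   76.3] [ 0.2  0.  -0.3] -0.011897134760100353
[0.86, 0.25, 0.0, -1.0],[0.84, 0.32, 0.0, -1.0],[0.81, 0.39, 0.0, -1.0],[0.78, 0.45, 0.0, -1.0],[0.74, 0.51, 0.0, -1.0],[0.7, 0.57, 0.0, -1.0],[0.65, 0.62, 0.0, -1.0],[0.08, 0.09, 0.0, -1.0],[0.0, 0.0, 0.0, -0.24],[0.0, 0.0, 0.0, -0.0],
```

```bash
python3 plan.py 585 95 114 19 | tail -1;  python3 -m pendant '[[[0.86,0.3,0,-1],[0.84,0.36,0,-1],[0.82,0.42,0,-1],[0.78,0.48,0,-1],[0.75,0.55,0,-1],[0.7,0.62,0,-1],[0.67,0.67,0,-1],[0.6,0.7,0,-1],[0,0,0,0],[0,0,0,0]]]'
python3 - <<'E'
from h import *
s=sense();im=snapshot("wrist");np.savez("w1.npz",M=tcp(s));cv2.imwrite("pics/w1.png",cv2.cvtColor(im,cv2.COLOR_RGB2BGR));print(s["tool_pos"],s["tcp_rot"])
E
```

```text
[0.84, 0.44, 0.0, -1.0],[0.8, 0.51, 0.0, -1.0],[0.76, 0.57, 0.0, -1.0],[0.71, 0.63, 0.0, -1.0],[0.66, 0.68, 0.0, -1.0],[0.6, 0.73, 0.0, -1.0],[0.54, 0.78, 0.0, -1.0],[0.48, 0.82, 0.0, -1.0],[0.41, 0.86, 0.0, -0.24],[0.21, 0.45, 0.0, -0.0],time: 3.48
tool_pos: [543.4, 96.4, 220.3]
tcp_rot: [-179.5, -1.0, 115.3]
ft_force: [0.6, 0.7, 0.6]
finger_gap: 0.0
[543.3723716   96.3927451  220.25123767] [-179.48359645   -1.0485974   115.29142676]
```

View pics/w1.png

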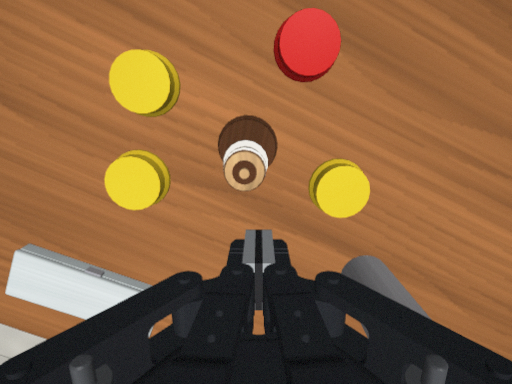

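```bash
cat > ov.py <<'E'
from h import *
import sys
# ov.py img cam out sx sy cx cy x0 y0 x1 y1 f
img,cam,out=sys.argv[1:4];v=list(map(float,sys.argv[4:]));sx,sy,cx,cy=v[:4];x0,y0,x1,y1,f=map(int,v[4:])
M=np.load(sys.argv[1].replace("pics/","").replace(".png",".npz"))["M"] if cam=="wrist" else None
a=cv2.imread(img)[y0:y1,x0:x1];A=cv2.resize(a,None,fx=f,fy=f,interpolation=cv2.INTER_CUBIC);B=A.copy()
t=np.linspace(0,2*np.pi,120)
for (X,Y,z,r,col) in [(sx,sy,30,32,(0,255,0)),(sx,sy,0,36,(0,255,255)),(cx,cy,40,25,(255,0,0)),(cx,cy,74,22,(255,0,255))]:
    P=np.c_[X+r*np.cos(t),Y+r*np.sin(t),0*t+z];q=(proj(cam,P,M)+.5-[x0,y0])*f-.5
    cv2.polylines(B,[q.round().astype(np.int32)],True,col,1)
cv2.imwrite(out,np.hstack([A,B]))
E
python3 - <<'E'
from h import *
M=np.load("w1.npz")["M"]
for p,z in [((247.5,143),28),((245,173),90)]: print(ray("wrist",p,z,M))
E
python3 ov.py pics/w1.png wrist pics/w1o.png 522 67 536 74 205 105 285 195 5
```

```text
[519.07821976  75.19944625  28.        ]
[538.81736109  82.80323173  90.        ]
```

View pics/w1o.png

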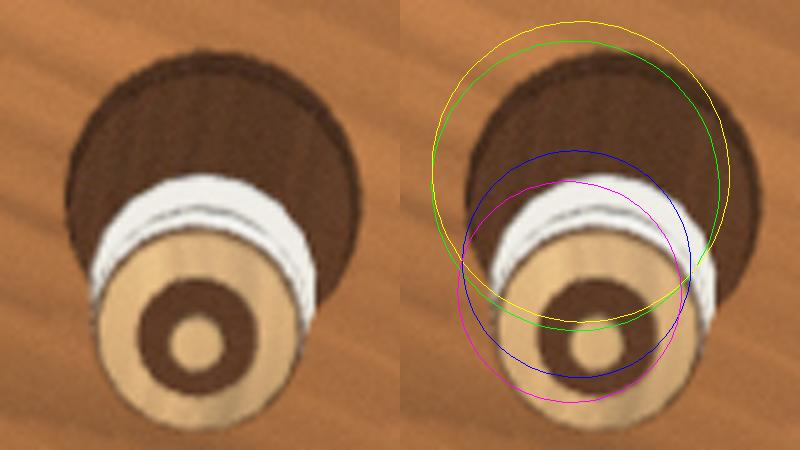

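```bash
cat > fit.py <<'E'
from h import *
from scipy.optimize import least_squares
# fit a world circle (r,z) to strongest subpixel edge along image rays around initial guess
def fit(img,cam,M,xy,r,z,arc,sign,win=4,chan=None,it=4,show=False):
    g=cv2.cvtColor(img,cv2.COLOR_BGR2GRAY).astype(np.float32) if chan is None else chan.astype(np.float32)
    g=cv2.GaussianBlur(g,(0,0),0.7)
    xy=np.array(xy,float);t=np.radians(np.arange(arc[0],arc[1],3.))
    for k in range(it):
        w=win/(1+k*.5)
        E=lambda c:proj(cam,np.c_[c[0]+r*np.cos(t),c[1]+r*np.sin(t),0*t+z],M)
        E2=proj(cam,np.c_[xy[0]+(r+1)*np.cos(t),xy[1]+(r+1)*np.sin(t),0*t+z],M)
        q=E(xy);n=E2-q;n/=np.linalg.norm(n,axis=1)[:,None]
        s=np.arange(-w,w+.01,.1)
        X=q[:,None,:]+s[None,:,None]*n[:,None,:]
        V=cv2.remap(g,X[...,0].astype(np.float32),X[...,1].astype(np.float32),cv2.INTER_CUBIC)
        D=sign*np.gradient(V,axis=1);j=D.argmax(1);ok=D.max(1)>.5*np.median(D.max(1))
        P=q+n*s[j][:,None]
        f=lambda c:(((P-E(c))*n).sum(1))[ok]
        o=least_squares(f,xy,loss="soft_l1",f_scale=.3);xy=o.x
    return xy.round(2),round(float(np.sqrt(np.mean(f(xy)**2))),2),ok.mean().round(2)
E
python3 - <<'E'
from fit import *
im=cv2.imread("pics/w1.png");M=np.load("w1.npz")["M"]
# directions: image up/right world dirs
o=ray("wrist",(248,143),30,M)
print("up",ray("wrist",(248,133),30,M)-o,"right",ray("wrist",(258,143),30,M)-o)
R=im[...,2];print("orange",R[130,215],"stand",R[130,248])
up=ray("wrist",(248,133),30,M)-o;a=np.degrees(np.arctan2(up[1],up[0]));print(a)
print("foot",fit(im,"wrist",M,(519,75),36,0,(a-70,a+40),1,6,R))
print("top",fit(im,"wrist",M,(519,75),32,30,(a-70,a+40),1,6,R))
print("flange",fit(im,"wrist",M,(534,82),25,40,(a-60,a+60),-1,6,R))
E
```

```text
up [-9.97427201 -4.59147072  0.        ] right [-4.7424008  10.10622504  0.        ]
orange 177 stand 91
-155.28189945931567
foot (array([524.72,  76.98]), 0.28, np.float64(1.0))
top (array([520.28,  75.71]), 0.32, np.float64(1.0))
flange (array([538.47,  81.57]), 0.28, np.float64(1.0))
```

```bash
python3 ov.py pics/w1.png wrist pics/w1o.png 520.3 75.7 538.5 81.6 205 105 285 195 5;python3 ov.py pics/top0.png top pics/t0o.png 522 68 537 75 165 185 245 245 5
```

```text
(no output)
```

View pics/w1o.png

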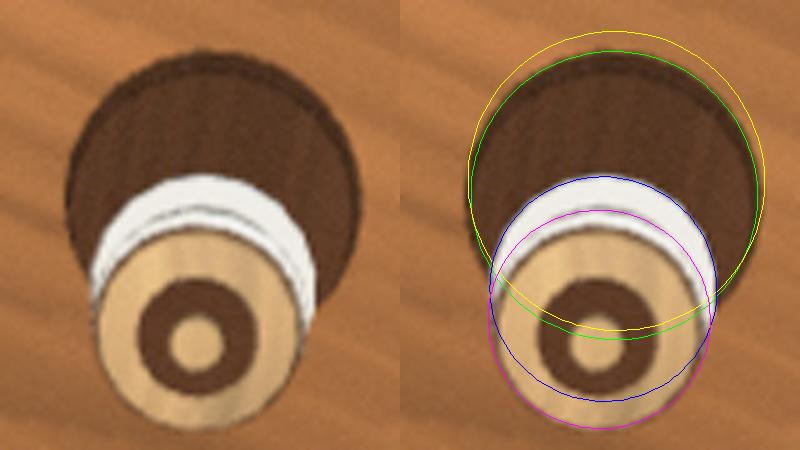

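View pics/t0o.png

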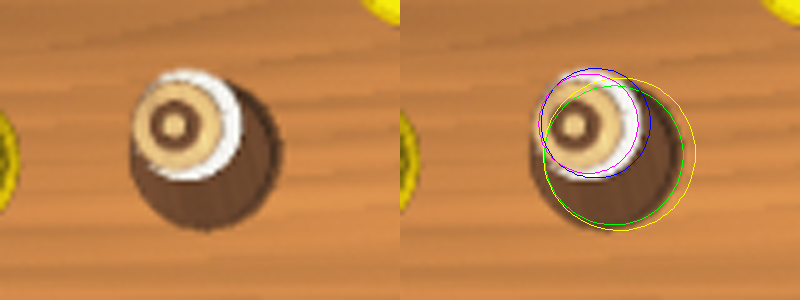

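```bash
python3 - <<'E'
from fit import *
im=cv2.imread("pics/w1.png");M=np.load("w1.npz")["M"];R=im[...,2];a=-155
for w in (2,2.5,3): print("top",fit(im,"wrist",M,(524.7,77),32,30,(a-70,a+40),-1,w,R),fit(im,"wrist",M,(524.7,77),32,30,(a-70,a+60),-1,w,R))
print("rim",fit(im,"wrist",M,(538.5,81.6),22,74,(a-40,a+40),-1,2,R))
print("topwidest",[fit(im,"wrist",M,(538.5,81.6),20,z,(0,360),1,6,R) for z in (84,)])
im=cv2.imread("pics/top0.png");R=im[...,2]
print("T foot",fit(im,"top",None,(523,75),36,0,(-200,-60),1,3,R))
print("T top",fit(im,"top",None,(523,75),32,30,(-200,-60),-1,1.5,R))
print("T flange",fit(im,"top",None,(538,80),25,40,(-180,-60),-1,2,R))
print("T rim",fit(im,"top",None,(538,80),22,74,(-20,110),-1,3,R))
E
python3 ov.py pics/w1.png wrist pics/w1o.png 524.7 77 538.5 81.6 205 105 285 195 5
```

```text
top (array([525.29,  77.15]), 0.31, np.float64(1.0)) (array([525.35,  77.21]), 0.32, np.float64(1.0))
top (array([525.32,  77.15]), 0.32, np.float64(1.0)) (array([525.32,  77.19]), 0.31, np.float64(1.0))
top (array([525.32,  77.13]), 0.36, np.float64(1.0)) (array([525.35,  77.23]), 0.28, np.float64(1.0))
rim (array([539.27,  81.69]), 0.18, np.float64(0.74))
topwidest [(array([538.03,  81.55]), 0.7, np.float64(0.76))]
T foot (array([521.98,  74.53]), 0.3, np.float64(1.0))
T top (array([523.49,  75.15]), 0.31, np.float64(0.66))
T flange (array([536.04,  78.87]), 0.24, np.float64(1.0))
T rim (array([532.48,  77.19]), 0.37, np.float64(0.93))
```

View pics/w1o.png

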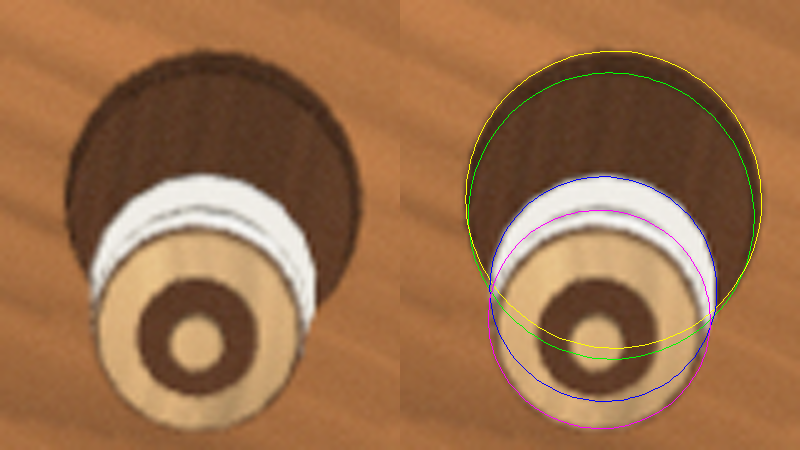

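```bash
python3 plan.py 588 98 108.7 18; python3 -m pendant '[[[-0.33,0.84,0,0.9],[-0.3,0.85,0,0.5],[-0.15,0.5,0.5,0],[0,0,1,0],[0,0,1,0],[0,0,1,0],[0,0,1,0],[0,0,1,0],[0,0,0,0],[0,0,0,0]]]'; python3 plan.py 588 98 108.7 18 | head -1
```

```text
3.5333 [543.2  96.3 220.2] [-179.5   -1.1  115.3] [-0.3  0.3  0.4] -0.16849892407604633
[-0.35, 0.83, 0.0, 1.0],[-0.29, 0.85, 0.0, 0.43],[-0.12, 0.42, 0.0, -0.0],[0.0, 0.0, 0.0, -0.0],[0.0, 0.0, 0.0, -0.0],[0.0, 0.0, 0.0, -0.0],[0.0, 0.0, 0.0, -0.0],[0.0, 0.0, 0.0, -0.0],[0.0, 0.0, 0.0, -0.0],[0.0, 0.0, 0.0, -0.0],time: 4.37
tool_pos: [587.8, 90.5, 107.1]
tcp_rot: [-179.4, -0.8, 107.2]
ft_force: [0.1, -0.3, 0.0]
finger_gap: 0.1
4.3667 [587.8  90.5 107.1] [-179.4   -0.8  107.2] [ 0.1 -0.3  0. ] 0.1358013373765356
```

```bash
python3 -m pendant '[[[0.36,0.12,0,-0.33],[0,0,0.7,0],[0,0,0.7,0],[0,0,0.7,0],[0,0,0.5,0],[0,0,0.4,0],[0,0,0,0],[0,0,0,0],[0,0,0,0],[0,0,0,0]]]'
python3 - <<'E'
from h import *
s=sense();im=snapshot("wrist");np.savez("w2.npz",M=tcp(s));cv2.imwrite("pics/w2.png",cv2.cvtColor(im,cv2.COLOR_RGB2BGR));print(s["tool_pos"],s["tcp_rot"])
E
```

```text
time: 5.2
tool_pos: [590.5, 99.2, 47.6]
tcp_rot: [-179.9, -0.7, 108.7]
ft_force: [0.2, 0.1, 0.7]
finger_gap: 0.5
[590.49409181  99.17010417  47.59057802] [-179.85967878   -0.7226251   108.71759506]
```

View pics/w2.png

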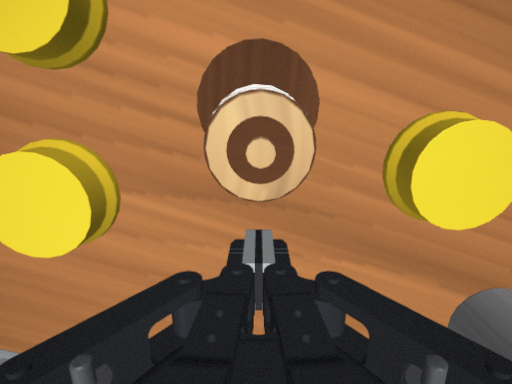

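```bash
cat > meas.py <<'E'
from fit import *
import sys
n=sys.argv[1];sx,sy,cx,cy=map(float,sys.argv[2:6])
s=sense();M=tcp(s);rgb=snapshot("wrist");im=cv2.cvtColor(rgb,cv2.COLOR_RGB2BGR);np.savez(n+".npz",M=M);cv2.imwrite(f"pics/{n}.png",im)
R=im[...,2];a=np.degrees(np.arctan2(*(-M[:2,1])[::-1]))
print(s["time"],s["tool_pos"].round(1),s["tcp_rot"].round(1),s["ft_force"].round(1),"dir",a.round(1))
S1=fit(im,"wrist",M,(sx,sy),36,0,(a-80,a+80),1,5,R);S2=fit(im,"wrist",M,S1[0],32,30,(a-60,a+60),-1,3,R)
print("foot",S1,"top",S2)
C=fit(im,"wrist",M,(cx,cy),25,40,(a-50,a+50),-1,6,R);C2=fit(im,"wrist",M,C[0],22,74,(a-40,a+40),-1,2,R);print("flange",C,"rim",C2)
off=C[0]-S1[0];u=np.array([np.cos(np.radians(a)),np.sin(np.radians(a))])
print("off flange-foot",off,"along push",-off@u,"lateral",-off@[-u[1],u[0]],"tcp->cup",(C[0]-s["tool_pos"][:2])@u)
E
python3 - <<'E'
from fit import *
im=cv2.imread("pics/w2.png");M=np.load("w2.npz")["M"];R=im[...,2];a=198.7
print(fit(im,"wrist",M,(525,77),36,0,(a-60,a+60),1,6,R),fit(im,"wrist",M,(525,77),32,30,(a-60,a+60),-1,4,R),fit(im,"wrist",M,(538.5,81.6),25,40,(a-30,a+30),-1,5,R))
E
python3 ov.py pics/w2.png wrist pics/w2o.png 525.2 77.1 538.5 81.6 190 30 330 210 3
```

```text
(array([522.62,  76.52]), 0.62, np.float64(1.0)) (array([526.25,  75.33]), 0.88, np.float64(0.6)) (array([538.78,  81.56]), 0.35, np.float64(1.0))
```

View pics/w2o.png

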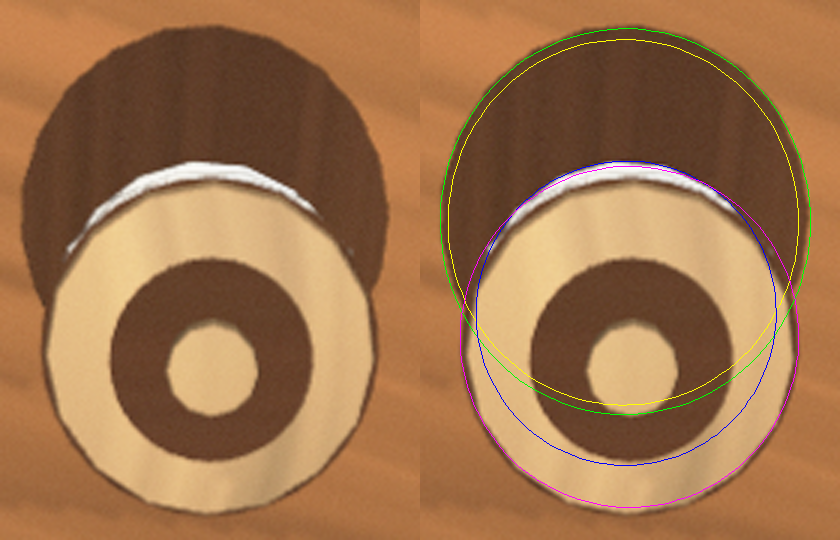

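```bash
python3 -m pendant '[[[0,0,0.2,0],[0,0,0.2,0],[0,0,0.15,0],[0,-0.1,0,0],[0,-0.1,0,0],[0,-0.1,0,0],[0,-0.1,0,0],[0,-0.1,0,0],[0,0,0,0],[0,0,0,0]]]'
sed -i 's/S1=fit(.*/S1=fit(im,"wrist",M,(sx,sy),32,30,(a-75,a+75),1,5,R);S2=S1/; s/^print("foot.*/print("stand",S1)/' meas.py
python3 meas.py w3 525.2 77.1 538.5 81.6;python3 ov.py pics/w3.png wrist pics/w3o.png 525.2 77.1 538.5 81.6 180 20 340 270 2
```

```text
time: 6.08
tool_pos: [581.3, 95.8, 37.7]
tcp_rot: [179.9, -0.7, 108.7]
ft_force: [0.3, -0.0, 0.9]
finger_gap: -0.4
6.0833 [581.3  95.8  37.7] [179.9  -0.7 108.7] [ 0.3 -0.   0.9] dir -161.3
stand (array([524.61,  76.68]), 0.62, np.float64(1.0))
flange (array([538.73,  81.62]), 0.36, np.float64(1.0)) rim (array([539.37,  81.86]), 0.38, np.float64(0.96))
off flange-foot [14.12  4.94] along push 14.95846378541427 lateral 0.14953655222001866 tcp->cup 44.88096008396004
```

View pics/w3o.png

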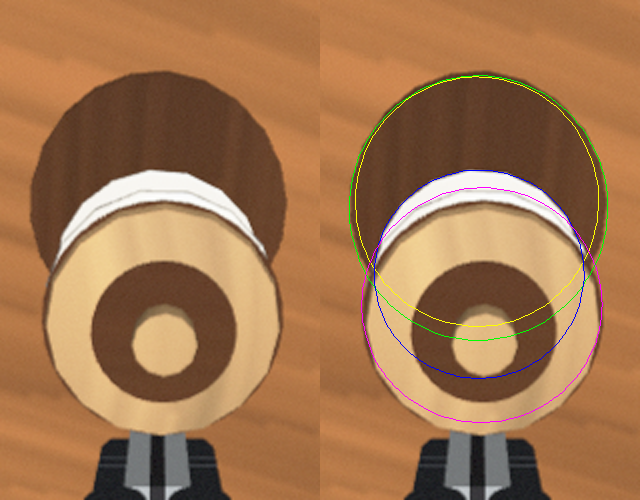

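```bash
python3 -m pendant '[[[0,0,0.1,0],[0,-0.1,0,0],[0,-0.1,0,0],[0,-0.1,0,0],[0,-0.07,0,0],[0,-0.07,0,0],[0,-0.07,0,0],[0,-0.07,0,0],[0,-0.07,0,0],[0,0,0,0]]]'
python3 meas.py w4 525 77 538.5 81.6;python3 ov.py pics/w4.png wrist pics/w4o.png 525 77 538.7 81.6 180 20 340 270 2
```

```text
time: 6.97
tool_pos: [568.2, 91.3, 35.7]
tcp_rot: [179.9, -0.7, 108.7]
ft_force: [0.2, -0.1, 1.3]
finger_gap: -0.0
6.9667 [568.2  91.3  35.7] [179.9  -0.7 108.7] [ 0.2 -0.1  1.3] dir -161.3
stand (array([522.87,  75.9 ]), 0.89, np.float64(1.0))
flange (array([535.51,  80.54]), 0.48, np.float64(1.0)) rim (array([536.  ,  80.57]), 0.42, np.float64(0.89))
off flange-foot [12.64  4.64] along push 13.460459534024377 lateral 0.33945416905958414 tcp->cup 34.432643945749035
```

View pics/w4o.png

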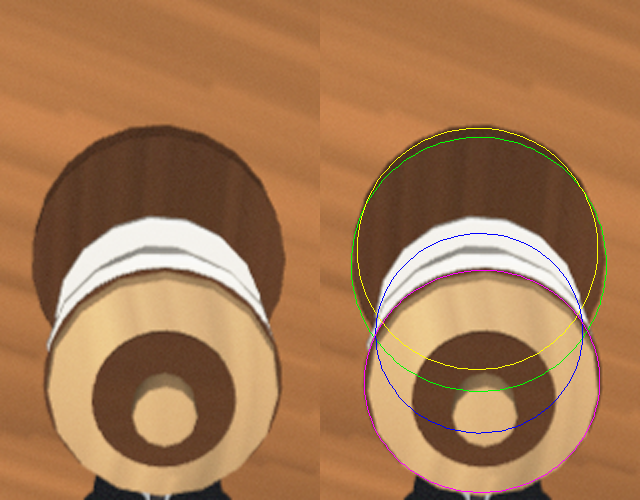

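```bash
python3 -m pendant '[[[0,-0.06,0,0],[0,-0.06,0,0],[0,-0.06,0,0],[0,0,0,0],[0,0.08,0,0],[0,0,0,0],[0,-0.08,0,0],[0,-0.06,0,0],[0,-0.06,0,0],[0,0,0,0]]]'
python3 meas.py w5 525 77 530 79;python3 ov.py pics/w5.png wrist pics/w5o.png 525 77 529.5 78.4 180 20 340 270 2
```

```text
time: 7.85
tool_pos: [562.5, 89.2, 35.9]
tcp_rot: [179.8, -0.7, 108.7]
ft_force: [-0.2, 0.6, -1.0]
finger_gap: 0.1
7.85 [562.5  89.2  35.9] [179.8  -0.7 108.7] [-0.2  0.6 -1. ] dir -161.3
stand (array([522.09,  75.58]), 0.95, np.float64(1.0))
flange (array([529.84,  78.55]), 0.48, np.float64(1.0)) rim (array([530.31,  78.72]), 0.51, np.float64(0.89))
off flange-foot [7.75 2.97] along push 8.29320218550947 lateral 0.32587959472932343 tcp->cup 34.41234186149119
```

View pics/w5o.png

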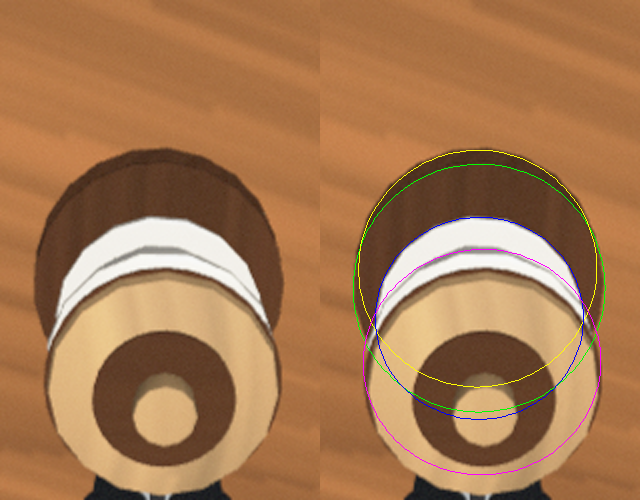

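```bash
python3 -m pendant '[[[0,-0.05,0,0],[0,-0.05,0,0],[0,0,0,0],[0,0.08,0,0],[0,0,0,0],[0,-0.08,0,0],[0,-0.05,0,0],[0,-0.04,0,0],[0,0,0,0],[0,0,0,0]]]'
python3 meas.py w6 525 77 526 77.3;python3 ov.py pics/w6.png wrist pics/w6o.png 525 77 525.8 77.2 180 20 340 270 2
```

```text
time: 8.73
tool_pos: [558.7, 88.0, 36.0]
tcp_rot: [179.8, -0.6, 108.7]
ft_force: [0.1, 0.7, -0.0]
finger_gap: -0.0
8.7333 [558.7  88.   36. ] [179.8  -0.6 108.7] [ 0.1  0.7 -0. ] dir -161.3
stand (array([521.46,  75.33]), 0.94, np.float64(1.0))
flange (array([526.06,  77.22]), 0.43, np.float64(1.0)) rim (array([526.52,  77.46]), 0.51, np.float64(0.89))
off flange-foot [4.6  1.89] along push 4.963226751422899 lateral 0.31381557316243003 tcp->cup 34.35592492180671
```

View pics/w6o.png

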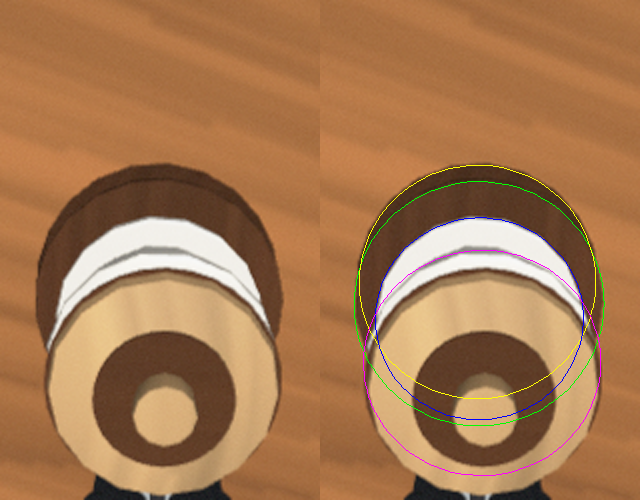

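Run:
```python
from fit import *
for n in ("w5","w6"):
    im=cv2.imread(f"pics/{n}.png");M=np.load(n+".npz")["M"];R=im[...,2];a=198.7
    print(n,"foot",fit(im,"wrist",M,(525,77),36,0,(a-50,a+50),1,3,R),"top",fit(im,"wrist",M,(524.5,76.8),32,30,(a-50,a+50),-1,1.2,R))
    for h in (30,60,80): print(" fl",fit(im,"wrist",M,(526,77.3) if n=="w6" else (530,78.6),25,40,(a-h,a+h),-1,3,R))
```

```text
w5 foot (array([524.49,  76.77]), 0.4, np.float64(1.0)) top (array([525.04,  76.93]), 0.3, np.float64(1.0))
 fl (array([529.69,  78.61]), 0.48, np.float64(1.0))
 fl (array([529.8 ,  78.61]), 0.53, np.float64(1.0))
 fl (array([529.9 ,  78.58]), 0.58, np.float64(1.0))
w6 foot (array([524.49,  76.71]), 0.42, np.float64(1.0)) top (array([524.93,  76.93]), 0.28, np.float64(1.0))
 fl (array([525.95,  77.3 ]), 0.5, np.float64(1.0))
 fl (array([526.05,  77.3 ]), 0.52, np.float64(1.0))
 fl (array([526.07,  77.34]), 0.5, np.float64(1.0))
```

```bash
python3 -m pendant '[[[0,-0.03,0,0],[0,-0.03,0,0],[0,0,0,0],[0,0.1,0,0],[0,0.3,0,0],[0,0.5,0,0],[0,0.7,0,0],[0,0.7,-0.5,0],[0,0,-1,0],[0,0,-1,0]]]'
python3 plan.py 560 88 108.7|head -1
```

```text
time: 9.62
tool_pos: [599.8, 102.5, 80.9]
tcp_rot: [-179.5, -0.8, 108.7]
ft_force: [0.7, 0.2, -0.4]
finger_gap: 0.2
9.6167 [599.8 102.5  80.9] [-179.5   -0.8  108.7] [ 0.7  0.2 -0.4] 0.19758529942881908
```

Now I'll rise until the wrist camera looks straight down on it, and check with all three cameras.

```bash
python3 -m pendant '[[[0,0,-1,0],[0,0,-1,0],[0,0,-1,0],[0,0,-1,0],[0,-0.4,-1,0],[0,-0.7,-0.5,0],[0,-0.7,0,0],[0,-0.7,0,0],[0,0,0,0],[0,0,0,0]]]'
python3 meas.py w7 524.8 76.9 525 77;python3 ov.py pics/w7.png wrist pics/w7o.png 524.8 76.9 524.8 76.9 205 85 285 185 5
python3 - <<'E'
from fit import *
im=cv2.imread("pics/w7.png");M=np.load("w7.npz")["M"];R=im[...,2];a=198.7
print("foot",fit(im,"wrist",M,(525,77),36,0,(a-80,a+80),1,3,R),"top",fit(im,"wrist",M,(524.8,76.9),32,30,(a-80,a+80),-1,1.5,R),"fl",fit(im,"wrist",M,(525,77),25,40,(a-60,a+60),-1,2,R))
for n in ("top","side"):
    cv2.imwrite(f"pics/{n}1.png",cv2.cvtColor(snapshot(n),cv2.COLOR_RGB2BGR))
E
```

```text
time: 10.45
tool_pos: [559.3, 86.6, 203.2]
tcp_rot: [180.0, -0.7, 108.7]
ft_force: [-0.5, -0.2, -0.1]
finger_gap: 0.2
10.45 [559.3  86.6 203.2] [180.   -0.7 108.7] [-0.5 -0.2 -0.1] dir -161.3
stand (array([520.93,  75.43]), 0.43, np.float64(1.0))
flange (array([524.83,  76.87]), 0.27, np.float64(1.0)) rim (array([522.51,  80.38]), 0.57, np.float64(0.56))
off flange-foot [3.9  1.44] along push 4.155869200512885 lateral 0.11113589982130355 tcp->cup 35.748177654809005
foot (array([524.6 ,  76.92]), 0.33, np.float64(1.0)) top (array([525.38,  77.09]), 0.36, np.float64(0.96)) fl (array([524.86,  77.1 ]), 0.28, np.float64(1.0))
```

View pics/w7o.png

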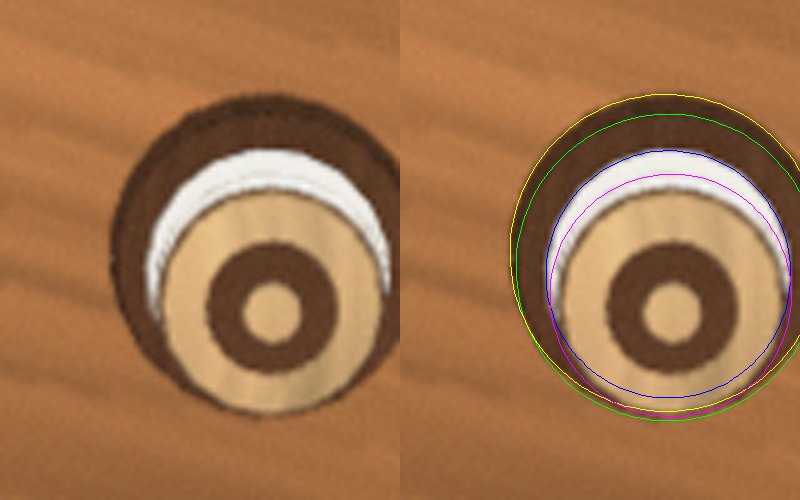

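```bash
python3 -m pendant '[[[0,0.7,0,0],[0,0.7,0,0],[0,0.4,0,0],[0,0,0,0],[0,0,0,0],[0,0,0,0],[0,0,0,0],[0,0,0,0],[0,0,0,0],[0,0,0,0]]]' | head -2
python3 meas.py w8 524.8 76.9 525 77 >/dev/null
python3 - <<'E'
from fit import *
im=cv2.imread("pics/w8.png");M=np.load("w8.npz")["M"];R=im[...,2];a=198.7
q=proj("wrist",[[524.8,76.9,40]],M)[0];print(q)
print("foot",fit(im,"wrist",M,(524.8,77),36,0,(0,360),1,2,R),"top",fit(im,"wrist",M,(524.8,76.9),32,30,(0,360),-1,1.5,R),"fl",fit(im,"wrist",M,(525,77),25,40,(0,360),-1,1.5,R))
im=cv2.imread("pics/top1.png");R=im[...,2]
print("T foot",fit(im,"top",None,(522.5,75),36,0,(-250,-40),1,2,R),"T fl",fit(im,"top",None,(522.5,75),25,40,(-180,-40),-1,2,R))
x,y=(q-40).astype(int)
a=cv2.resize(cv2.imread("pics/w8.png")[y:y+80,x:x+80],(400,400),interpolation=cv2.INTER_CUBIC)
b=cv2.resize(cv2.imread("pics/side1.png")[130:210,180:260],(400,400),interpolation=cv2.INTER_CUBIC)
cv2.imwrite("pics/fin.png",np.hstack([a,b]))
E
```

```text
time: 11.43
tool_pos: [594.0, 99.1, 198.7]
[257.35884683 103.47168057]
foot (array([524.27,  76.83]), 0.41, np.float64(1.0)) top (array([523.2 ,  76.79]), 0.4, np.float64(0.5)) fl (array([524.93,  76.79]), 0.39, np.float64(0.92))
T foot (array([521.94,  74.4 ]), 0.39, np.float64(0.56)) T fl (array([521.88,  74.23]), 0.59, np.float64(0.66))
```

View pics/fin.png

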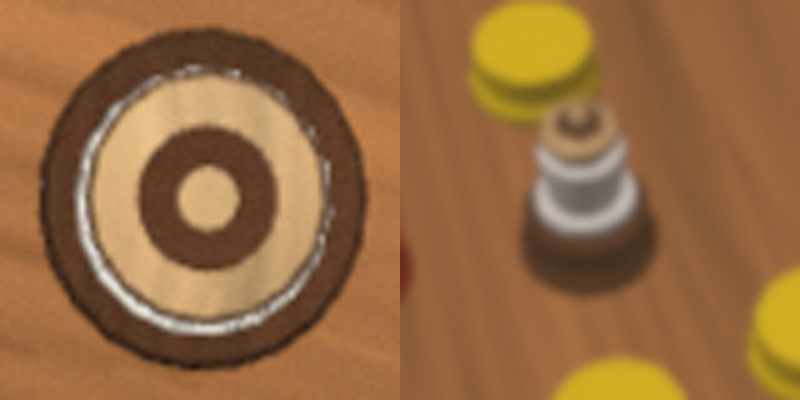

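View pics/top1.png

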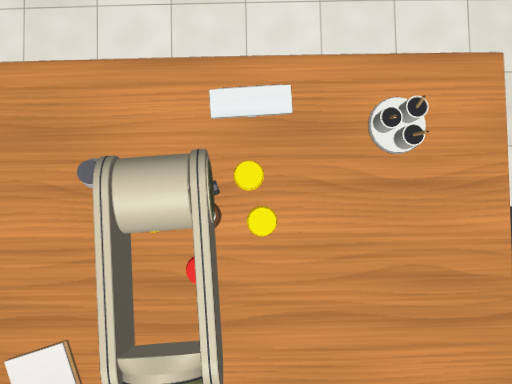

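```bash
python3 -c "
from bench import *
print(hand_in())"
```

```text
the job is handed in; nothing more can be done
None
```

I nudged the cup about 14 mm to the middle of the dark-wood stand with short, slow taps low on its foot flange. The fingers were shut throughout and the spinning top was not touched. I handed in at about 11.5 s.

**Centring:** the last overhead wrist picture shows a dark margin of nearly equal width all round the flange. The fitted flange and stand foot centres agree to about 0.7 mm.

**Cup and spinning top:** they look upright in the side picture, and the top still sits in the cup. The force readings showed nothing above sensor noise, about 1 N.

**Checks that disagreed or failed:**
- In the last wrist picture the fit to the stand's top edge was weak, with half the points rejected, and sits about 1.7 mm from the flange. In earlier pictures the same edge agreed to about 0.5 mm, so I did not trust the last one.
- The top-camera check at the end was partly hidden by the arm, so it counts for little.

**Other things on the desk:** the organiser, the pencil box and two yellow look-alikes show no movement in the last top picture. The bottle, the red look-alike and the third yellow one were partly covered by the arm there, so I could not fully confirm them.

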